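# Show the round seal to the inspection camera

### The job

First slide the inspection camera's carriage along its rail, away from the stamp stand, until it is fully home against the far end stop. Then take the large round seal out of the stamp stand and hold it up in the air in front of the lens, its round printing face squarely towards the lens, centred on the camera's line of sight (which slopes downwards) and about 8 cm from the lens. The job finishes with the gripper still holding the seal there, steady and touching nothing else, the carriage still against its stop; leave the other two stamps, the stapler and the ink pad where they are.

Things in the scene. Friction and masses are not known exactly. Their poses are not given: they have to be found in the camera images.
- carriage (a joint): position of the camera carriage along its rail, m. As it grows the carriage moves level along the lens's +y axis (to the robot's left); 0 is the end near the stamp stand, 0.186 is fully home against the far end stop. Starts between 0 and 0.06; friction about 2 N; stays where it is left
- carriage_grip (a point): on the axis of the carriage's upright steel pull post, 72 mm above the table. The post is round, 18 mm in diameter and 50 mm tall; its top is 23 mm above this point and the carriage's black plate 27 mm below it. Free all round; the camera's post stands on the same plate 110 mm farther in the slide direction
- lens (a point): centre of the front glass of the carriage's camera, a white box 62 mm wide, 50 deep, 46 high with a black lens barrel 34 mm in diameter, on a steel post; about 217 mm above the table. Axes: it looks along -x, roughly towards the robot and sloping 0.436 rad (25 degrees) down; +y is level, along the slide; z is square to both, mostly up. Moves with the carriage
- seal: the large round seal, a loose hand stamp, 0.12 kg, lying level in open V notches on the stand's two bars; lifts straight out. Wooden handle 22 mm in diameter, round black head 44 mm in diameter, 19 mm long at its +x end, 29 mm end knob, 125 mm in all. Origin on the handle's axis, midway between the bars (62 mm clear), 75 mm above the table: grip here. +x points to the printing face. Its notch varies
- seal_face (a point): centre of the seal's flat round printing face, 65 mm from the seal's origin along its +x axis
- stand: the fixed wooden stamp stand: a foot 110 x 230 x 12 mm with two upright notched bars, at x = -35 and +35 mm, 8 mm thick, running along its y, the notches' tops 75 mm high. Origin at the centre of its underside; the stamps lie along its x with their heads towards +x, at y = -72, 0 and 72 mm
- rig: the fixed rail unit that carries the camera carriage. Origin at the centre of its underside, y along the slide. The rail's base is 370 x 90 mm and 12 mm thick, with end stops up to 46 mm high
- oblong_stamp: bystander: stamp with the same handle but an oblong head 50 x 20 mm, in the stand. Origin on its handle's axis as for the seal
- small_stamp: bystander: stamp with the same handle but a small round head 27 mm in diameter, in the stand. Origin on its handle's axis as for the seal
- stapler: bystander: black and grey stapler 140 x 34 x 51 mm lying on the table. Origin at the centre of its underside
- ink_pad: bystander: flat metal ink pad 90 x 130 x 16 mm on the table. Origin at the centre of its underside
Not all that is in view belongs to the job. What is shaped like the seal but blue or green is not meant.

How it is judged:
By the outcome, as a careful person would: the job done as asked, in the order asked, and still so for the second after the job is handed in, while the arm keeps its last pose, push and grip.
It also fails if it takes over 61 s, if anything falls off the work surface, if the arm or the gripper's body presses on something with over 40 N, if the wrist force passes 120 N, or if a joint passes its speed limit or range.

### The arm

A 6-joint arm with a two-finger parallel gripper is mounted at the origin on the work surface. World frame = base frame: x ahead of the robot, y to its left, z up, the work surface at z = 0. Lengths are in m, angles in degrees, forces in N, time in s.
With the tool pointing down it reaches from about 0.35 to 0.8 m from the base axis. Payload 7.3 kg.
Tool frame: the origin (TCP) lies midway between the tips of the shut fingers; the grasp point (between the pads) lies 19 mm behind it; y points along the fingers, x is the direction in which the jaws open and shut, and the axes are right-handed (so a half turn about y gives the same grasp; the last joint's range is limited). The gripper opens to 85 mm and grips with 20 to 120 N. Pads are 22 mm wide; open, the fingers measure 114 mm over their backs; the gripper's body (76 mm by 85 mm) begins 54 mm behind the grasp point. The pads swing forward as they close: fully open they stand 13 mm farther back than shut.
Start: joints at [-74.714, 19.595, 87.324, -0, 73.075, -8.365], TCP at [0.211, -0.481, 0.231] pointing down, gripper open.
Joint ranges: [-145.02, 145.02], [-44.19, 115.74], [2.07, 154.8], [-57.11, 237.11], [16.16, 152.29], [-177.93, 177.93]. Speed limits (degrees/s): [147.25, 147.25, 180, 180, 180, 180].

### API

Orientations are given as a 3x3 rotation matrix whose columns are the frame's x, y, z axes.
In Python, from bench import get_state, eyes, job_done gives the robot as it stands.
- The arm moves only by the shell command python3 -m crank 'ROWS'. ROWS is text: rows parted by semicolons, each of 7 numbers parted by spaces: the shift along the tool's x, y, z normalised to -1 to 1, where 1 is 0.25 m, then the turn, a rotation vector about the tool's x, y, z normalised to -1 to 1, where 1 is 45 degrees, then the opening, from 0 (shut) to 1 (fully open). A call has 1 to 20 rows; each row is the pose to reach, as a shift and turn from the pose commanded when the call began, along the tool's axes at that moment; what a row does not reach only later rows make up. A row lasts 1/12 s, in which the tool goes at most 41.7 mm and 7.16 degrees, less where a joint would pass 70% of its speed; a pose out of reach is approached as far as the arm can. A call with a number of a shift or a turn outside -1 to 1 is refused whole. A call with a gripper value outside its range is refused whole. The fingers move at their own pace and stop on an object; the grip force is fixed at half the most. Time passes only in rows, so rows that repeat a pose let the fingers close. It gives the time, the measured TCP pose, the force and the opening at its end, in the units of the state.
- get_state(): the state, without advancing time (a new reading comes with each control period).
- eyes.camera(name): name is "scene" or "top"; returns the picture (480x640x3 uint8, blue, green, red); there is no depth.
- eyes.get_calibration(name): a dict with "camera_matrix" (3x3 intrinsics, pixels), "rvec" (rotation vector, rad) and "tvec" (3), from world to camera coordinates, as OpenCV has them. Camera axes: x right, y down, z forward; pixel columns grow to the right and rows downward; lengths in m; the calibration is good to about 2 mm. A picture is of the moment at which its call begins. get_calibration takes no time and is no camera call.
- job_done(): hands the job in, once; it reports no verdict.
Trained networks look in the newest picture that a camera, given by its name, has taken for a name from the list of things; names that differ only in an ending like _2 or _b are one class to them, and where a whole thing is asked for, a point or a joint stands for the part that bears it (a point fixed in the world has none). Each returns a list of dicts, best first, with "score" (0 to 1); they miss things now and then, are a little off and sometimes report something else, mostly with a low value. They report only what shows in the picture. A call takes as long as a camera call. They do not tell look-alikes from the thing itself.
- eyes.search_frame(query, camera): "rect" ([left, top, right, bottom] in pixels, round what is visible of it).
The state is a dict: "clock": time; "joint_pos": joint angles; "dq": joint speeds; "effort": joint torques, N m; "position": TCP position; "eef_rot": TCP orientation; "ft_force": force on the tool from outside, world axes, zero at the start; "wrist_torque": the same for the moment, N m; "opening": finger opening in m.
Only numpy, scipy, OpenCV 4.12 (cv2) and the standard library are available. Lean on these libraries where they do the work, as an engineer would, in place of code of your own. Each camera call takes 0.05 s, during which the arm holds its last target.

## Working session

There is one attempt and no reset: what is moved stays moved. The work goes in short steps, Python scripts to look and compute and a shell command to move; the robot and the scene stay as the last step left them, time stands still between calls to the robot, and variables do not carry over. Pictures are saved under pics/ and viewed, and the job is handed in when it is done.

```bash
mkdir -p pics; ls; python3 - <<'E'
from bench import get_state, eyes
import cv2
for n in("scene","top"):
    im=eyes.camera(n); cv2.imwrite(f"pics/{n}0.png",im)
    c=eyes.get_calibration(n); print(n,c)
    for q in ["carriage_grip","lens","seal","stand","rig","oblong_stamp","small_stamp","stapler","ink_pad"]:
        print(q,[(r["rect"],round(r["score"],2)) for r in eyes.search_frame(q,n)])
print(get_state())
E
```

```text
pics
scene {'camera_matrix': array([[591.03283576,   0.        , 324.24170481],
       [  0.        , 591.03283576, 236.26058903],
       [  0.        ,   0.        ,   1.        ]]), 'rvec': array([ 2.14004372,  1.16594673, -0.46492558]), 'tvec': array([-0.32396179, -0.15887565,  1.90913641])}
carriage_grip [([310.3, 244.9, 378.7, 345.3], 0.72), ([163.8, 277.0, 264.0, 342.7], 0.42)]
lens [([306.7, 241.5, 380.4, 340.9], 0.63), ([170.4, 283.4, 198.4, 329.6], 0.33)]
seal [([150.2, 258.8, 192.0, 286.2], 0.96), ([195.4, 282.4, 230.0, 320.3], 0.64), ([197.4, 355.9, 246.5, 370.1], 0.63)]
stand [([165.5, 275.7, 263.1, 347.3], 0.87)]
rig [([294.1, 245.7, 418.2, 358.5], 0.79), ([308.7, 245.6, 377.9, 343.3], 0.3)]
oblong_stamp [([221.1, 265.4, 257.0, 307.4], 0.79)]
small_stamp [([170.7, 287.0, 197.5, 328.6], 0.84)]
stapler [([376.5, 198.3, 419.0, 230.4], 0.8)]
ink_pad [([424.5, 234.0, 478.2, 275.7], 0.83), ([173.6, 285.8, 199.6, 331.0], 0.45)]
top {'camera_matrix': array([[558.32708049,   0.        , 319.1900596 ],
       [  0.        , 558.32708049, 249.05024432],
       [  0.        ,   0.  
[... 870 characters left out ...]
01,  1.53966156e-04,
        7.30752895e+01, -8.36535687e+00]), 'dq': array([ 0.01809077,  0.09832004,  0.03728321,  0.00986121, -0.03949019,
        0.03868535]), 'effort': array([-1.91962783e-03, -4.33573759e+01, -2.46270615e+01, -3.09995467e-04,
        3.04117193e-04, -8.51484003e-06]), 'position': array([ 0.2106454 , -0.48092022,  0.23134617]), 'eef_rot': array([[ 4.01176257e-01,  4.05426617e-05,  9.16000878e-01],
       [-9.16000868e-01, -1.38586012e-04,  4.01176259e-01],
       [ 1.43209662e-04, -9.99999990e-01, -1.84603044e-05]]), 'ft_force': array([-0.15988976, -0.51093577,  0.23173355]), 'wrist_torque': array([ 0.02287853, -0.01584265,  0.04689868]), 'opening': 0.08551376374519035}
```

View pics/scene0.png

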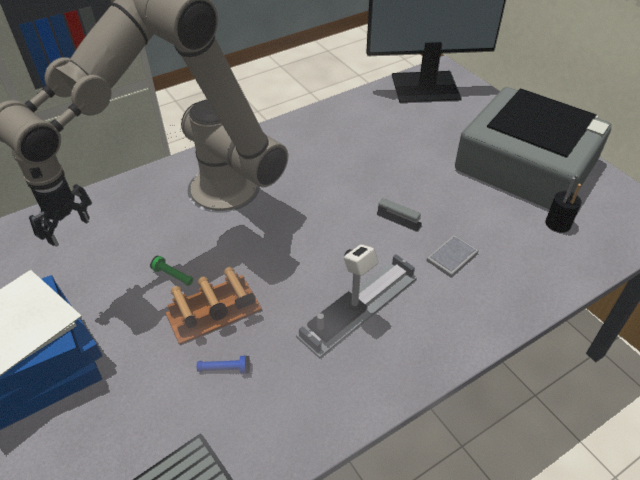

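View pics/top0.png

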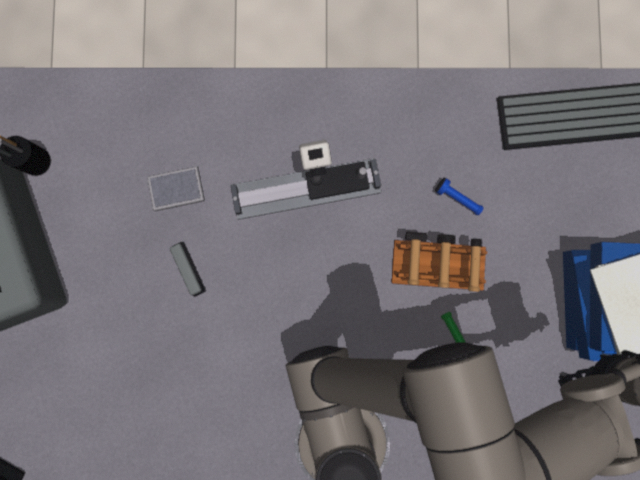

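```bash
python3 - <<'E'
import cv2
a=cv2.imread("pics/scene0.png")[190:380,140:440]; cv2.imwrite("pics/s0c.png",cv2.resize(a,None,fx=2.66,fy=2.66,interpolation=2))
a=cv2.imread("pics/top0.png")[130:350,220:500]; cv2.imwrite("pics/t0c.png",cv2.resize(a,None,fx=2.7,fy=2.7,interpolation=2))
E
```

```text
(no output)
```

View pics/s0c.png

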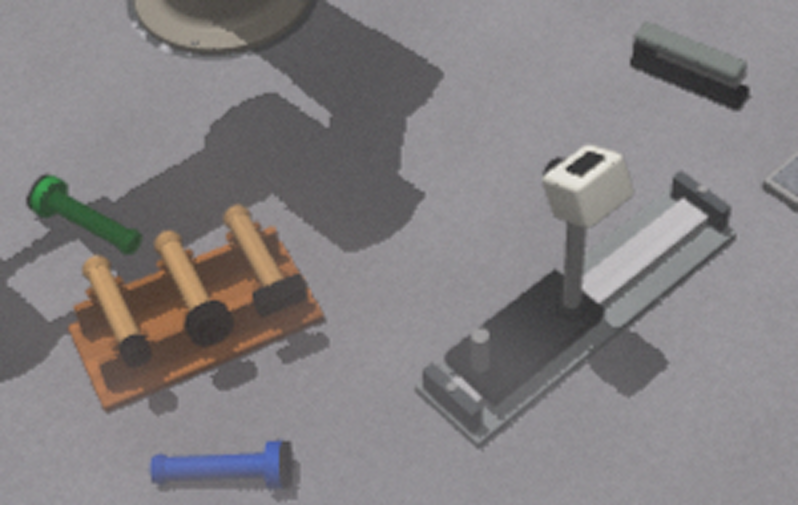

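View pics/t0c.png

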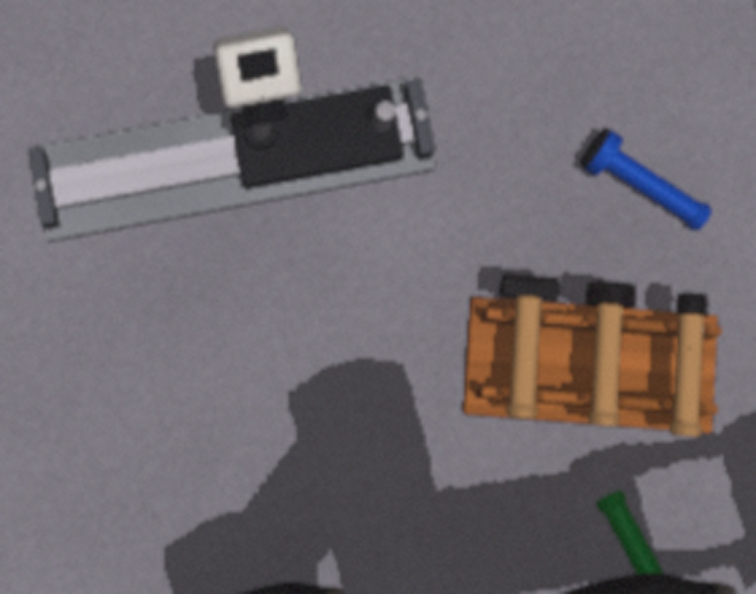

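The stamp in the stand's middle notch, scene (212,300) and top (446,262), is the seal: it has the large round black head. Things that could be mistaken for it:
- the oblong stamp, scene (239,286)
- the small stamp, scene (184,308)
- the green look-alike, scene (172,270)
- the blue look-alike, scene (222,365)

I'll zoom in to check this choice and pick exact points.

```bash
cat > crop.py <<'E'
import cv2,sys
def crop(src,x0,y0,w,h,f,out):
    a=cv2.imread(src)[y0:y0+h,x0:x0+w]; a=cv2.resize(a,None,fx=f,fy=f,interpolation=cv2.INTER_CUBIC)
    for i in range(0,w,10):
        cv2.line(a,(i*f,0),(i*f,6),(0,255,255),1); cv2.putText(a,str(x0+i),(i*f,18),0,.35,(0,255,255),1)
    for i in range(0,h,10):
        cv2.line(a,(0,i*f),(6,i*f),(0,255,255),1); cv2.putText(a,str(y0+i),(8,i*f+4),0,.35,(0,255,255),1)
    cv2.imwrite(out,a)
E
python3 - <<'E'
from crop import crop
crop("pics/scene0.png",160,255,110,75,7,"pics/c1.png")
crop("pics/top0.png",385,225,110,75,7,"pics/c2.png")
crop("pics/scene0.png",290,240,130,120,5,"pics/c3.png")
crop("pics/top0.png",225,135,160,90,5,"pics/c4.png")
E
```

```text
(no output)
```

View pics/c1.png

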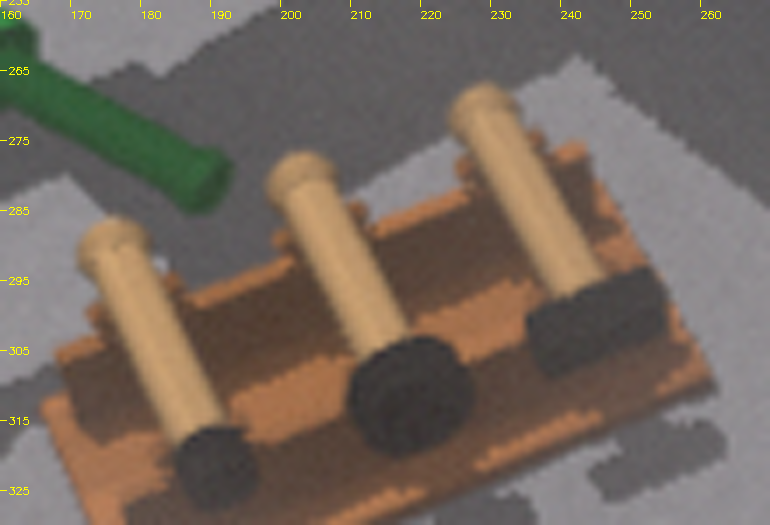

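View pics/c2.png

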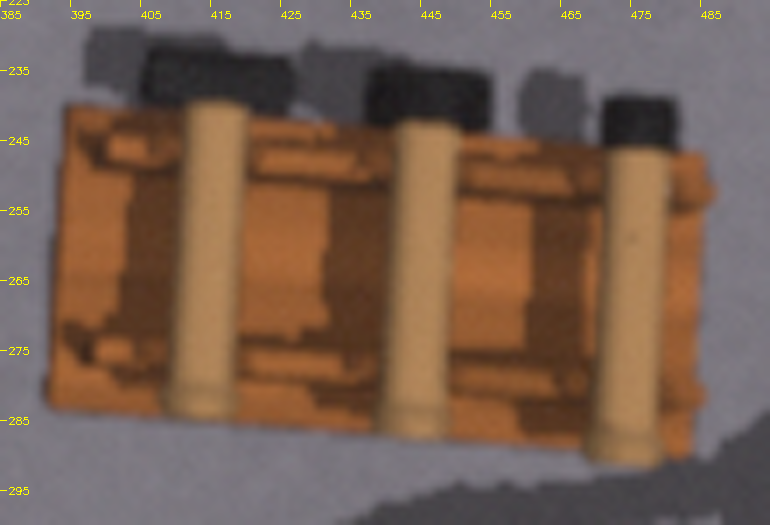

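View pics/c3.png

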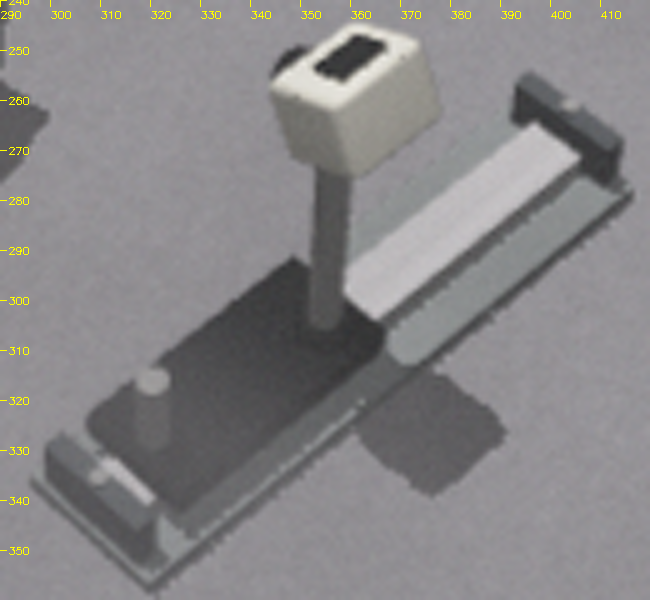

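View pics/c4.png

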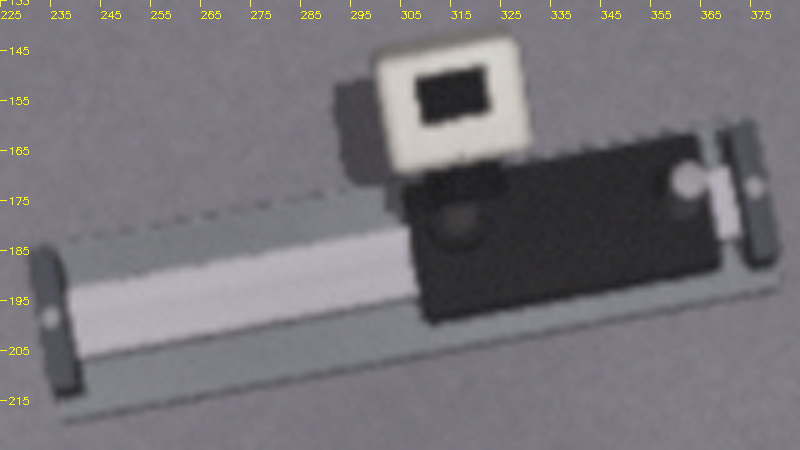

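Both crops confirm the choice: the middle stamp has the 44 mm round black head, at scene (218,312) and top (446,238). The post top shows at scene (320,316) and top (362.5,170.5). Next I triangulate.

```bash
cat > geo.py <<'E'
import numpy as np,cv2
from bench import eyes
C={}
for n in("scene","top"):
    c=eyes.get_calibration(n); C[n]=(c["camera_matrix"],cv2.Rodrigues(c["rvec"])[0],np.array(c["tvec"]).ravel())
def ray(n,p):
    K,R,t=C[n]; d=R.T@np.linalg.inv(K)@np.array([p[0],p[1],1.]); return -R.T@t,d/np.linalg.norm(d)
def tri(ps,pt):
    P=[C[n][0]@np.c_[C[n][1],C[n][2]] for n in("scene","top")]
    X=cv2.triangulatePoints(P[0],P[1],np.array(ps,float).reshape(2,1),np.array(pt,float).reshape(2,1)).ravel();X=X[:3]/X[3]
    return X,[np.round(proj(n,X)-p,1) for n,p in(("scene",ps),("top",pt))]
def atz(n,p,z):
    o,d=ray(n,p); return o+d*(z-o[2])/d[2]
def proj(n,X):
    K,R,t=C[n]; q=K@(R@np.asarray(X)+t); return q[:2]/q[2]
def plane(n,p,q):
    o,a=ray(n,p);_,b=ray(n,q); m=np.cross(a,b); return m/np.linalg.norm(m),o
E
python3 - <<'E'
from geo import *
np.set_printoptions(precision=4,suppress=True)
print("post top",tri((320.0,315.8),(362.4,170.4)),atz("scene",(320.0,315.8),.095),atz("top",(362.4,170.4),.095))
def axis(s1,s2,t1,t2):
    n1,o1=plane("scene",s1,s2);n2,o2=plane("top",t1,t2)
    d=np.cross(n1,n2);d/=np.linalg.norm(d)
    p=np.linalg.lstsq(np.array([n1,n2,d]),np.array([n1@o1,n2@o2,0]),rcond=None)[0]
    return p,d
c=lambda x,y,x0,y0,f:np.array([x0+x/f-.4,y0+y/f-.4])
A=lambda x,y:c(x,y,160,255,7);B=lambda x,y:c(x,y,385,225,7)
for nm,s1,s2,t1,t2 in[("seal",A(302,180),A(384,340),B(413,432),B(428,123)),("obl",A(485,112),A(575,283),B(200,415),B(217,103)),("small",A(116,245),A(200,432),B(623,462),B(640,148))]:
    p,d=axis(s1,s2,t1,t2)
    # point at top px t1 & t2
    out=[]
    for t in(t1,t2):
        o,r=ray("top",t); M=np.c_[d,-r]; k=np.linalg.lstsq(M,o-p,rcond=None)[0]; out.append(p+d*k[0])
    print(nm,out[0],out[1],np.linalg.norm(out[1]-out[0]), "flat .075:",atz("top",t1,.075),atz("top",t2,.075),atz("scene",s1,.075),atz("scene",s2,.075))
R=lambda x,y:c(x,y,290,240,5);T=lambda x,y:c(x,y,225,135,5)
print("rig scene",atz("scene",R(152,590),0),atz("scene",R(632,197),0),atz("scene",R(32,480),0.012))
print("rig top",atz("top",T(65,423),0.012),atz("top",T(778,288),0.012))
print("stops top", tri(R(98,477),T(756,186)),tri(R(570,104),T(50,317)))
print("box",tri(R(395,60),T(452,95)))
print("foot", atz("top",B(48,405),.012),atz("top",B(692,457),.012),atz("top",B(70,105),.012),atz("top",B(705,155),.012))
E
```

```text
post top (array([ 0.654 , -0.0474,  0.0941]), [array([ 0.4, -0. ]), array([0.4, 0.2])]) [ 0.6541 -0.0485  0.095 ] [ 0.6543 -0.0465  0.095 ]
seal [ 0.3796 -0.2382  0.0779] [ 0.4848 -0.246   0.0752] 0.10555169014823312 flat .075: [ 0.3797 -0.2388  0.075 ] [ 0.4849 -0.246   0.075 ] [ 0.3799 -0.2378  0.075 ] [ 0.4642 -0.2443  0.075 ]
obl [ 0.3853 -0.1661  0.0793] [ 0.4921 -0.1749  0.0708] 0.10754854864782626 flat .075: [ 0.3854 -0.1668  0.075 ] [ 0.4917 -0.1741  0.075 ] [ 0.3872 -0.1654  0.075 ] [ 0.4785 -0.1743  0.075 ]
small [ 0.3695 -0.3086  0.0789] [ 0.4763 -0.3178  0.076 ] 0.10715506626756592 flat .075: [ 0.3696 -0.3097  0.075 ] [ 0.4764 -0.3181  0.075 ] [ 0.3709 -0.3084  0.075 ] [ 0.4657 -0.3168  0.075 ]
rig scene [ 0.7034 -0.0807  0.    ] [0.6358 0.2795 0.    ] [ 0.6223 -0.1012  0.012 ]
rig top [0.5489 0.2608 0.012 ] [ 0.6178 -0.0977  0.012 ]
stops top (array([ 0.661 , -0.084 ,  0.0493]), [array([ 0.3, -0. ]), array([0.3, 0.2])]) (array([0.5952, 0.2624, 0.0506]), [array([ 0.3, -0.1]), array([0.3, 0.2])])
box (array([0.6573, 0.0738, 0.2571]), [array([-3.8,  0.5]), array([-4.1, -2.5])])
foot [ 0.3906 -0.1236  0.012 ] [ 0.3724 -0.3517  0.012 ] [ 0.4977 -0.1326  0.012 ] [ 0.4799 -0.3591  0.012 ]
```

The measurements agree with the text. The post top comes out at z 0.094 (text 0.095), and the post lies on the rail's centreline. The seal's axis is at z ≈ 0.076 and measures 105.5 mm from knob end to head back (text 106).

- **Slide direction:** (-0.187, 0.982)
- **Seal origin:** about (0.439, -0.2425), yaw -4.5°

I'll write a helper that works out moves in tool axes.

```bash
cat > mv.py <<'E'
import numpy as np,sys
from scipy.spatial.transform import Rotation as Ro
from bench import get_state
np.set_printoptions(precision=4,suppress=True)
def need(P,R=None):
    s=get_state();p=s["position"];Q=s["eef_rot"]
    d=Q.T@(np.array(P)-p)/.25
    w=np.zeros(3) if R is None else Ro.from_matrix(Q.T@R).as_rotvec(degrees=True)/45
    print("clock",s["clock"],"pos",p,"q",s["joint_pos"],"F",s["ft_force"],"op",s["opening"]);print("shift",d,"turn",w)
def frame(x,z):
    x=np.array(x)/np.linalg.norm(x);z=np.array(z,float);z-=x*(z@x);z/=np.linalg.norm(z)
    return np.c_[x,np.cross(z,x),z]
RAIL=frame([.187,-.982,0],[.982,.187,0])
STAND=frame([-.0785,-.997,0],[.997,-.0785,0])
c,s=np.cos(.436),np.sin(.436)
SHOW=frame([.187,-.982,0],[.982*c,.187*c,s])
E
python3 -c "
from mv import *
need([.654,-.0472,.2],RAIL)"
```

```text
clock 1.0 pos [ 0.2106 -0.4809  0.2313] q [-74.7136  19.5935  87.323    0.0002  73.0753  -8.3654] F [-0.1599 -0.5109  0.2317] op 0.08551376374519035
shift [-0.8777  0.1252  2.3204] turn [0.     0.286  0.0002]
```

```bash
python3 -m crank '-0.37 0 0.97 0 0.286 0 0.6; -0.37 0 0.97 0 0.286 0 0.6; -0.37 0 0.97 0 0.286 0 0.6; -0.37 0 0.97 0 0.286 0 0.6; -0.37 0 0.97 0 0.286 0 0.6; -0.37 0 0.97 0 0.286 0 0.6; -0.37 0 0.97 0 0.286 0 0.6; -0.37 0 0.97 0 0.286 0 0.6; -0.37 0 0.97 0 0.286 0 0.6'; python3 -c "
from mv import *
need([.654,-.0472,.2],RAIL)"
```

```text
clock: 1.75
position: [0.396, -0.2985, 0.2313]
eef_rot: [[0.189, -0.0, 0.982], [-0.982, -0.001, 0.189], [0.0, -1.0, -0.0]]
ft_force: [0.3, -0.2, 0.1]
opening: 0.0514
clock 1.75 pos [ 0.396  -0.2985  0.2313] q [-45.8573  16.5411  91.7547  -0.029   71.69    33.2441] F [ 0.2999 -0.1699  0.1481] op 0.051406562503591054
shift [-0.7919  0.1247  1.2037] turn [0.0003 0.0028 0.0006]
```

```bash
python3 -m crank '-0.62 0 0.95 0 0 0 0.6; -0.62 0 0.95 0 0 0 0.6; -0.62 0 0.95 0 0 0 0.6; -0.62 0 0.95 0 0 0 0.6; -0.62 0 0.95 0 0 0 0.6; -0.62 0 0.95 0 0 0 0.6; -0.62 0 0.95 0 0 0 0.6; -0.62 0 0.95 0 0 0 0.6; -0.62 0 0.95 0 0 0 0.6; -0.62 0 0.95 0 0 0 0.6'; python3 -c "
from mv import *
need([.654,-.0472,.14],RAIL)"
```

```text
clock: 2.58
position: [0.5993, -0.1038, 0.2309]
eef_rot: [[0.186, -0.001, 0.983], [-0.983, -0.0, 0.186], [0.0, -1.0, -0.001]]
ft_force: [-0.7, -0.6, 1.0]
opening: 0.0513
clock 2.5833 pos [ 0.5993 -0.1038  0.2309] q [-17.0184  28.524   73.2947  -0.0462  78.2326  62.2863] F [-0.721  -0.6304  0.9929] op 0.05133812800632861
shift [-0.182   0.3632  0.2573] turn [ 0.0015 -0.0017  0.0004]
```

```bash
python3 -m crank '-0.182 0 0.257 0 0 0 0.6; -0.182 0 0.257 0 0 0 0.6; -0.182 0.1 0.257 0 0 0 0.6; -0.182 0.25 0.257 0 0 0 0.6; -0.182 0.363 0.257 0 0 0 0.6; -0.182 0.363 0.257 0 0 0 0.6; -0.182 0.363 0.257 0 0 0 0.6'; python3 - <<'E'
from mv import *
need([.654,-.0472,.056],RAIL)
from bench import eyes
import cv2
from crop import crop
for n,a in(("scene",(270,190,130,120,5,"pics/d1.png")),("top",(290,120,130,110,6,"pics/d2.png"))):
    cv2.imwrite(f"pics/{n}1.png",eyes.camera(n)); crop(f"pics/{n}1.png",*a)
E
```

```text
clock: 3.17
position: [0.6534, -0.0473, 0.1399]
eef_rot: [[0.185, -0.003, 0.983], [-0.983, 0.0, 0.185], [-0.001, -1.0, -0.003]]
ft_force: [0.3, -0.0, 1.0]
opening: 0.0513
clock 3.1667 pos [ 0.6534 -0.0473  0.1399] q [-10.83    37.6487  71.8125  -0.0212  70.7193  68.5337] F [ 0.3058 -0.0342  0.9705] op 0.05131291342908955
shift [0.0003 0.3355 0.0036] turn [ 0.0039 -0.0031 -0.0011]
```

View pics/d1.png

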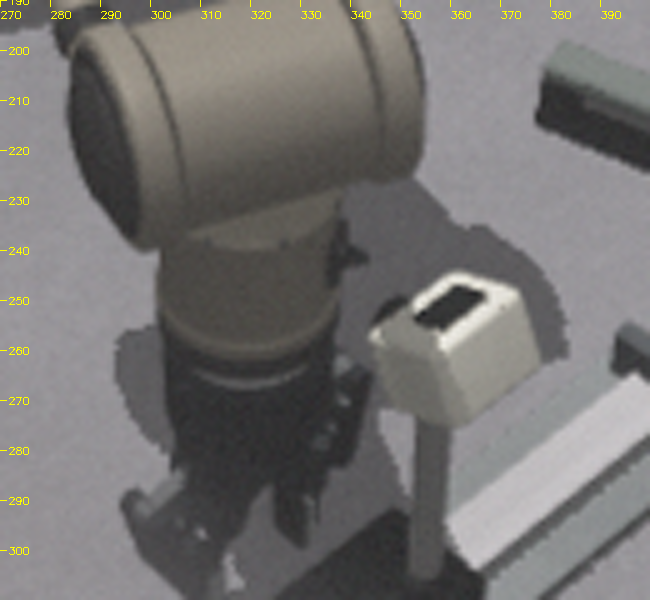

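View pics/d2.png

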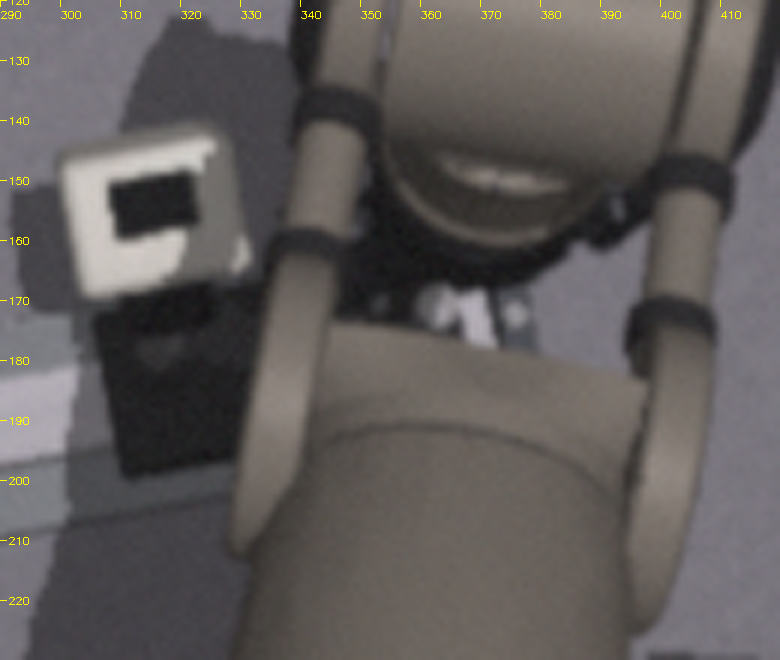

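The open gripper is over the post. The bulky wrist cylinder (scene 285–355, 195–240) is near the camera box, so before lowering I'll measure its height and width against the box.

```bash
python3 - <<'E'
from geo import *
np.set_printoptions(precision=3,suppress=True)
for h in (.14,.2,.25,.3,.35,.4,.45,.5): print(h,proj("scene",[.6534,-.0473,h]),proj("top",[.6534,-.0473,h]))
# box top corners, scene d1 / top d2
D=lambda x,y:(270+x/5-.4,190+y/5-.4);E=lambda x,y:(290+x/6-.4,120+y/6-.4)
print("box back-left(top far +y)",tri(D(522,293),E(62,155)))
print("dark square top centre",tri(D(450,307),E(152,205)))
print("lens-side corner",tri(D(458,272),E(83,297)), "right lens-side",tri(D(372,335),E(245,268)))
print("cam post",atz("scene",D(425,575),.047))
E
```

```text
0.14 [320.157 304.261] [364.27  166.269]
0.2 [320.003 288.633] [366.508 159.77 ]
0.25 [319.867 274.827] [368.548 153.848]
0.3 [319.723 260.248] [370.768 147.401]
0.35 [319.571 244.827] [373.194 140.356]
0.4 [319.41 228.49] [375.856 132.627]
0.45 [319.239 211.153] [378.79  124.107]
0.5 [319.058 192.721] [382.041 114.669]
box back-left(top far +y) (array([0.666, 0.095, 0.266]), [array([ 0.6, -0.1]), array([0.7, 0.4])])
dark square top centre (array([0.65 , 0.065, 0.26 ]), [array([ 0.3, -0. ]), array([0.3, 0.2])])
lens-side corner (array([0.622, 0.089, 0.243]), [array([ 0.1, -0. ]), array([0.1, 0.1])]) right lens-side (array([0.633, 0.033, 0.243]), [array([ 0., -0.]), array([0., 0.])])
cam post [0.644 0.064 0.047]
```

The wrist's lower cylinder bottom sits about 0.25 m above the TCP, so it stays about 4 cm above the box top (0.266) once lowered. I'll lower and grip the post.

```bash
python3 -m crank '0 0.08 0.003 0 0 0 0.6; 0 0.16 0.003 0 0 0 0.6; 0 0.24 0.003 0 0 0 0.6; 0 0.312 0.003 0 0 0 0.6; 0 0.312 0.003 0 0 0 0.6; 0 0.312 0.003 0 0 0 0.6;0 0.312 0.003 0 0 0 0; 0 0.312 0.003 0 0 0 0; 0 0.312 0.003 0 0 0 0; 0 0.312 0.003 0 0 0 0; 0 0.312 0.003 0 0 0 0'; python3 -c "
from mv import *
need([.654,-.0472,.062],RAIL)"
```

```text
clock: 4.18
position: [0.6564, -0.0457, 0.0648]
eef_rot: [[0.187, 0.004, 0.982], [-0.982, -0.001, 0.187], [0.002, -1.0, 0.003]]
ft_force: [-1.4, -0.8, 6.6]
opening: 0.0161
clock 4.1833 pos [ 0.6564 -0.0457  0.0648] q [-10.6432  42.1337  75.9929  -0.0192  61.6636  68.5846] F [-1.4482 -0.8167  6.6432] op 0.016111507633700263
shift [ 0.004   0.0113 -0.0107] turn [-0.0042 -0.      0.0021]
```

```bash
python3 -m crank '-0.03 0 0 0 0 0 0; -0.08 0 0 0 0 0 0; -0.13 0 0 0 0 0 0; -0.18 0 0 0 0 0 0; -0.23 0 0 0 0 0 0; -0.28 0 0 0 0 0 0; -0.33 0 0 0 0 0 0; -0.38 0 0 0 0 0 0; -0.43 0 0 0 0 0 0; -0.48 0 0 0 0 0 0; -0.53 0 0 0 0 0 0; -0.56 0 0 0 0 0 0; -0.58 0 0 0 0 0 0; -0.58 0 0 0 0 0 0;-0.58 0 0 0 0 0 0'; python3 -c "
from mv import *
need([.654-.187*.172,-.0472+.982*.172,.062],RAIL)"
```

```text
clock: 5.43
position: [0.6292, 0.098, 0.0648]
eef_rot: [[0.188, 0.004, 0.982], [-0.982, 0.001, 0.188], [0.0, -1.0, 0.004]]
ft_force: [-1.6, 2.2, 7.8]
opening: 0.0161
clock 5.4333 pos [0.6292 0.098  0.0648] q [ 1.9461 40.1722 80.0689  0.0299 59.5501 81.1084] F [-1.5997  2.231   7.7805] op 0.0160863557475236
shift [-0.0988  0.0113 -0.0113] turn [-0.0047  0.0009  0.0001]
```

```bash
python3 -m crank '-0.02 0 0 0 0 0 0; -0.04 0 0 0 0 0 0; -0.055 0 0 0 0 0 0; -0.065 0 0 0 0 0 0; -0.07 0 0 0 0 0 0; -0.07 0 0 0 0 0 0'; python3 -m crank '-0.008 0 0 0 0 0 0; -0.016 0 0 0 0 0 0;-0.016 0 0 0 0 0 0'; python3 -m crank '-0.008 0 0 0 0 0 0; -0.012 0 0 0 0 0 0;-0.012 0 0 0 0 0 0'
```

```text
clock: 5.93
position: [0.6261, 0.1144, 0.0648]
eef_rot: [[0.187, 0.004, 0.982], [-0.982, -0.0, 0.187], [0.001, -1.0, 0.004]]
ft_force: [-1.0, -0.6, 7.5]
opening: 0.0162
clock: 6.18
position: [0.6254, 0.1182, 0.0649]
eef_rot: [[0.187, 0.004, 0.982], [-0.982, -0.0, 0.187], [0.001, -1.0, 0.004]]
ft_force: [-1.5, -0.7, 7.4]
opening: 0.0164
clock: 6.43
position: [0.6249, 0.1211, 0.0648]
eef_rot: [[0.187, 0.004, 0.982], [-0.982, -0.0, 0.187], [0.001, -1.0, 0.004]]
ft_force: [-0.6, -1.8, 7.2]
opening: 0.0163
```

```bash
python3 -m crank '-0.008 0 0 0 0 0 0; -0.012 0 0 0 0 0 0;-0.012 0 0 0 0 0 0'; python3 -m crank '-0.006 0 0 0 0 0 0; -0.01 0 0 0 0 0 0;-0.01 0 0 0 0 0 0';  python3 -m crank '-0.006 0 0 0 0 0 0; -0.008 0 0 0 0 0 0;-0.008 0 0 0 0 0 0'
```

```text
clock: 6.68
position: [0.6245, 0.1232, 0.0649]
eef_rot: [[0.187, 0.004, 0.982], [-0.982, -0.001, 0.187], [0.002, -1.0, 0.004]]
ft_force: [-0.5, -4.4, 6.7]
opening: 0.0163
clock: 6.93
position: [0.6244, 0.1233, 0.0648]
eef_rot: [[0.187, 0.004, 0.982], [-0.982, -0.005, 0.187], [0.005, -1.0, 0.004]]
ft_force: [0.4, -12.3, 7.2]
opening: 0.0165
clock: 7.18
position: [0.6244, 0.1233, 0.0648]
eef_rot: [[0.187, 0.005, 0.982], [-0.982, -0.007, 0.187], [0.008, -1.0, 0.003]]
ft_force: [1.6, -19.6, 5.9]
opening: 0.0161
```

The carriage has stopped hard: TCP stuck at y = 0.1233 while the force rose to 20 N, after 0.172 m of travel as measured. I'll open while still pushing, then lift.

```bash
python3 -m crank '0 0 0 0 0 0 0.5; 0 0 0 0 0 0 0.5; 0 0 0 0 0 0 0.5; 0 0 0 0 0 0 0.5; 0 -0.06 0 0 0 0 0.5; 0 -0.15 0 0 0 0 0.5; 0 -0.25 0 0 0 0 0.5; 0.05 -0.4 0 0 0 0 0.5; 0.2 -0.5 0 0 0 0 0.5;0.4 -0.6 -0.1 0 0 0 0.5;0.6 -0.65 -0.2 0 0 0 0.5;0.8 -0.65 -0.4 0 0 0 0.5;0.8 -0.65 -0.6 0 0 0 0.5;0.8 -0.65 -0.8 0 0 0 0.5;0.8 -0.65 -0.8 0 0 0 0.5;0.8 -0.65 -0.8 0 0 0 0.5'; python3 - <<'E'
from mv import *
need([.439,-.2425,.16],STAND)
from bench import eyes
import cv2
from crop import crop
for n,a in(("scene",(290,210,140,120,5,"pics/e1.png")),("top",(215,115,180,120,4,"pics/e2.png"))):
    cv2.imwrite(f"pics/{n}2.png",eyes.camera(n)); crop(f"pics/{n}2.png",*a)
E
```

```text
clock: 8.52
position: [0.4599, -0.106, 0.2251]
eef_rot: [[0.187, -0.001, 0.982], [-0.982, -0.0, 0.187], [-0.0, -1.0, -0.001]]
ft_force: [1.1, 0.3, 0.4]
opening: 0.0426
clock 8.5167 pos [ 0.4599 -0.106   0.2251] q [-22.2751  14.4015  95.774   -0.0376  69.8924  56.9851] F [1.0796 0.293  0.4178] op 0.04263531822539691
shift [ 0.5207  0.2607 -0.1837] turn [0.0017 0.339  0.0001]
```

View pics/e1.png

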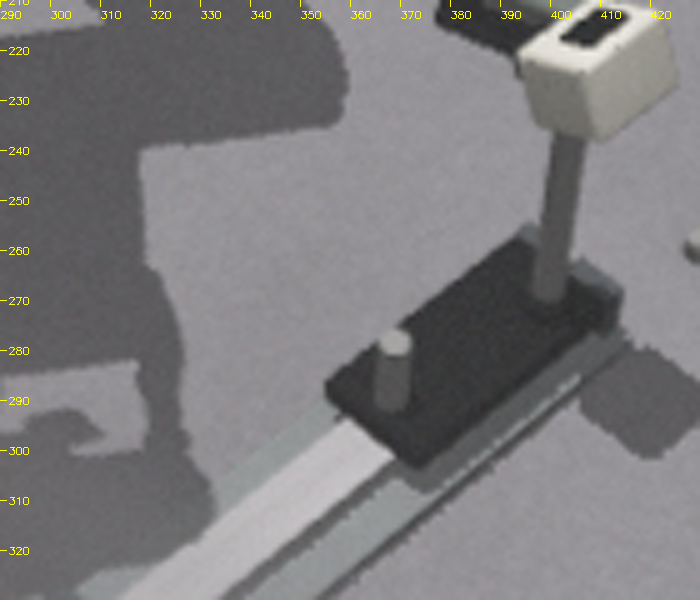

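View pics/e2.png

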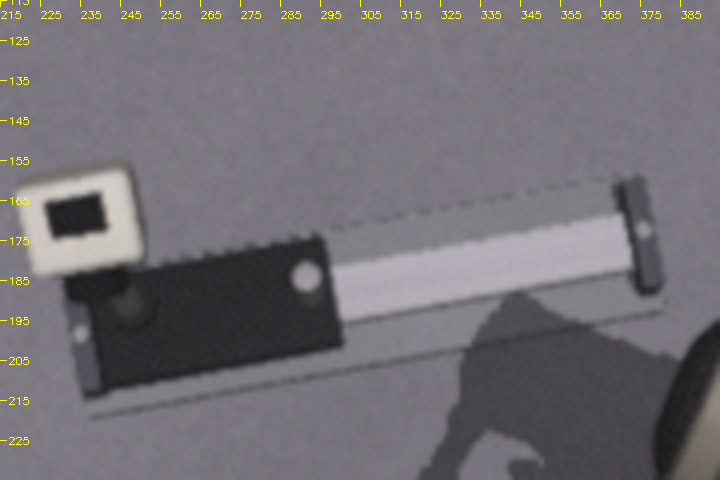

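View pics/top2.png

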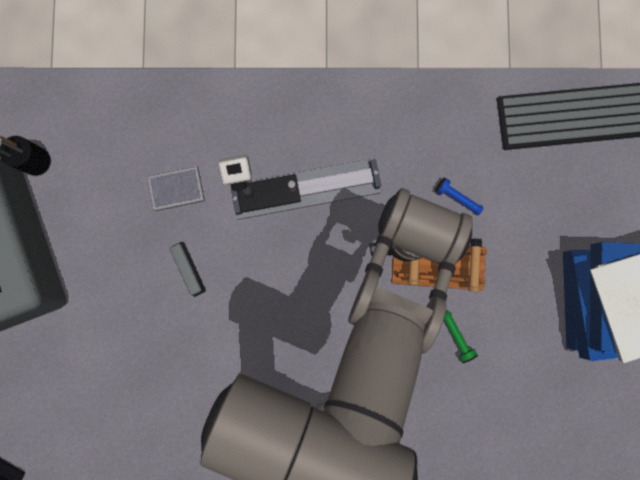

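The black plate is flush against the far stop (top image around column 240) and the post stands at top (291,184). Now I locate the lens barrel precisely.

```bash
python3 - <<'E'
from crop import crop
import cv2
crop("pics/scene2.png",380,195,60,50,12,"pics/f1.png")
crop("pics/top2.png",210,148,60,60,10,"pics/f2.png")
for n in("f1","f2"):
    im=cv2.imread(f"pics/{n}.png"); cv2.imwrite(f"pics/{n}b.png",cv2.convertScaleAbs(im,alpha=1.0) if 0 else cv2.LUT(im,__import__('numpy').array([min(255,int(255*(i/255)**.5)) for i in range(256)],dtype='uint8')))
E
```

```text
(no output)
```

View pics/f1b.png

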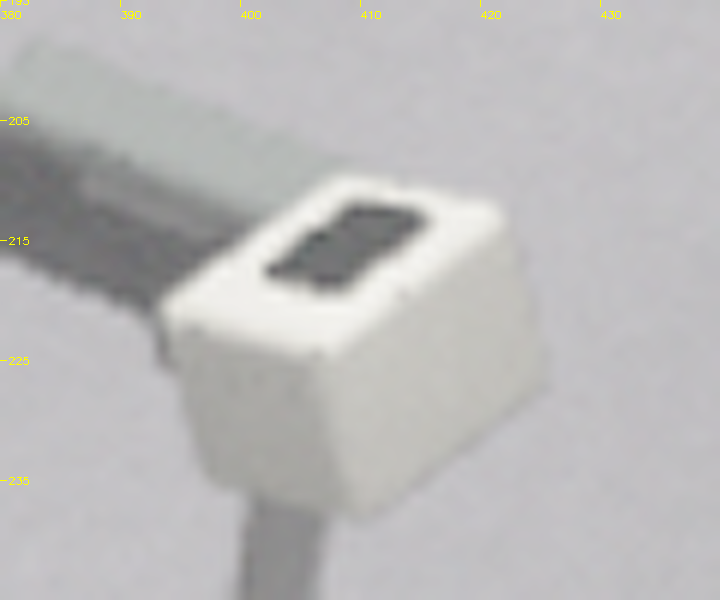

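View pics/f2b.png

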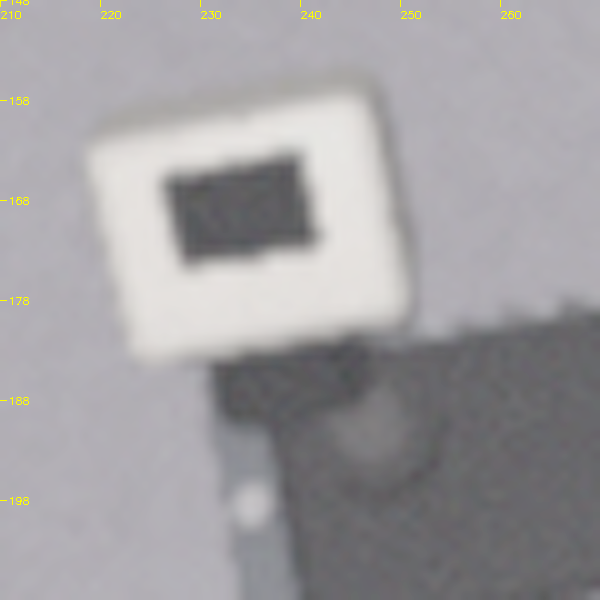

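```bash
cat > lens.py <<'E'
from geo import *
from scipy.optimize import least_squares
np.set_printoptions(precision=4,suppress=True)
F=lambda x,y:np.array([380+x/12-.46,195+y/12-.46]);G=lambda x,y:np.array([210+x/10-.45,148+y/10-.45])
# (front0/back1, low y -1/high +1, top+1/bottom-1)
obs=[("scene",F(163,312),(0,-1,1)),("scene",F(345,178),(0,1,1)),("scene",F(503,208),(1,1,1)),("scene",F(328,354),(1,-1,1)),("scene",F(352,520),(1,-1,-1)),("scene",F(547,380),(1,1,-1)),("scene",F(213,487),(0,-1,-1)),
("top",G(88,138),(1,1,1)),("top",G(376,80),(1,-1,1)),("top",G(410,318),(0,-1,1)),("top",G(135,362),(0,1,1))]
def fr(yaw,p):
    c,s=np.cos(yaw),np.sin(yaw);cp,sp=np.cos(p),np.sin(p)
    return np.array([c*cp,s*cp,sp]),np.array([-s,c,0]),np.array([-c*sp,-s*sp,cp])
def res(v,full=False):
    L=v[:3];b=v[3];X,Y,Z=fr(v[4],.436);o=[]
    for n,p,(i,j,k) in obs:
        o.append(proj(n,L+X*(b+.05*i)+Y*.031*j+Z*.023*k)-p)
    o.append(proj("top",L+Z*.017)-G(300,410))
    o=np.array(o)
    return o if full else np.r_[o.ravel(),(v[4]-np.radians(10.8))*100]
r=least_squares(res,[.57,.24,.217,.02,.19],loss="soft_l1")
print(r.x,np.degrees(r.x[4]));print(res(r.x,True))
tp=tri((367.6,277.8),(291.1,183.6));print("post",tp)
X,Y,Z=fr(r.x[4],.436);L=r.x[:3]
print("along-slide offset post->lens",(L-tp[0])@Y,"fwd",(L-tp[0])@X)
E
python3 lens.py
```

```text
[0.5894 0.2264 0.2191 0.016  0.187 ] 10.713617005462545
[[-1.3918 -0.4062]
 [-0.0075 -1.2776]
 [ 1.7618 -0.6951]
 [-0.34   -0.438 ]
 [ 1.9912  1.8723]
 [ 2.1057  0.9676]
 [-1.1319  0.7879]
 [-0.6747 -0.1321]
 [ 0.0842  0.2206]
 [ 1.7215 -0.1819]
 [ 0.0979  0.8083]
 [-0.0254  0.0057]]
post (array([0.621 , 0.1208, 0.0956]), [array([ 0.8, -0.1]), array([0.9, 0.5])])
along-slide offset post->lens 0.10962064213831144 fwd 0.041804582678371546
```

The fit is consistent: post to lens is 109.6 mm (text 110) and lens height is 0.219 (text 0.217). Next I move over the seal.

```bash
python3 -m crank '0.52 0 -0.184 0 0.339 0 0.5; 0.52 0 -0.184 0 0.339 0 0.5; 0.52 0 -0.184 0 0.339 0 0.5; 0.52 0 -0.184 0 0.339 0 0.5; 0.52 0.13 -0.184 0 0.339 0 0.5; 0.52 0.26 -0.184 0 0.339 0 0.5; 0.52 0.26 -0.184 0 0.339 0 0.5; 0.52 0.26 -0.184 0 0.339 0 0.5'; python3 - <<'E'
from mv import *
need([.439,-.2425,.056],STAND)
from bench import eyes
import cv2
from crop import crop
for n,a in(("scene",(150,220,120,100,6,"pics/g1.png")),("top",(370,200,130,100,6,"pics/g2.png"))):
    cv2.imwrite(f"pics/{n}3.png",eyes.camera(n)); crop(f"pics/{n}3.png",*a)
E
```

```text
clock: 9.28
position: [0.4422, -0.2406, 0.1593]
eef_rot: [[-0.077, -0.003, 0.997], [-0.997, 0.002, -0.077], [-0.002, -1.0, -0.003]]
ft_force: [0.1, -0.4, 0.1]
opening: 0.0426
clock 9.2833 pos [ 0.4422 -0.2406  0.1593] q [-37.2894  21.6116  96.6617   0.0141  61.9343  57.1183] F [ 0.0872 -0.3547  0.0864] op 0.04259434524792432
shift [ 0.0094  0.413  -0.011 ] turn [ 0.0037  0.0019 -0.0027]
```

View pics/g1.png

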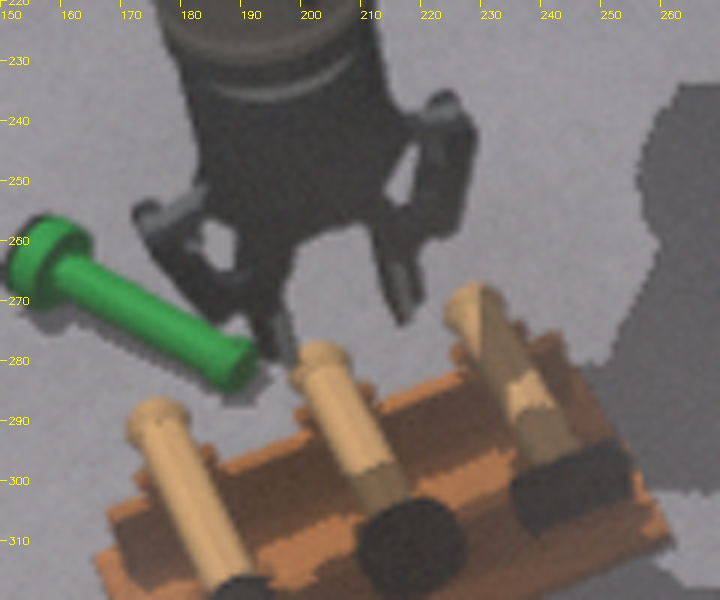

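View pics/g2.png

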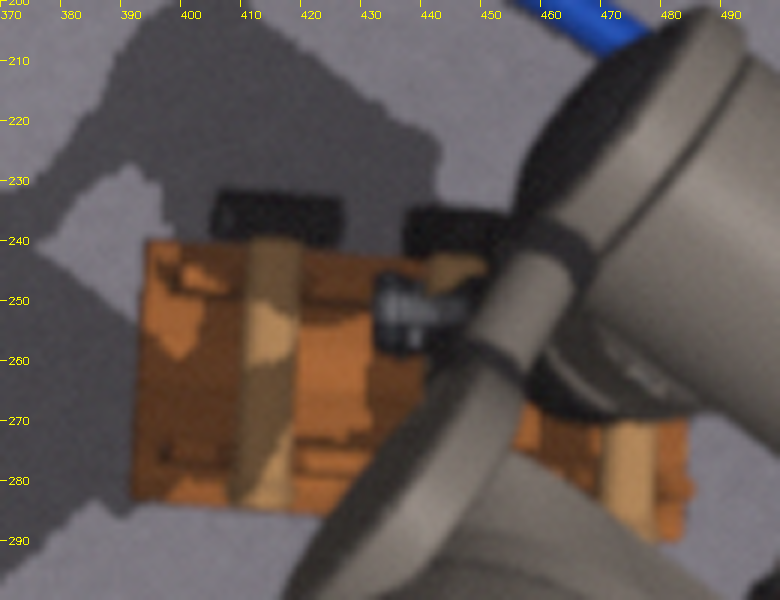

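The fingers straddle the middle stamp, tips at scene (197,277) and (217,272). I'll lower with a small correction, then close.

```bash
python3 -m crank '0.0094 0.1 -0.011 0 0 0 0.5; 0.0094 0.2 -0.011 0 0 0 0.5; 0.0094 0.3 -0.011 0 0 0 0.5; 0.0094 0.37 -0.011 0 0 0 0.5; 0.0094 0.413 -0.011 0 0 0 0.5; 0.0094 0.413 -0.011 0 0 0 0.5; 0.0094 0.413 -0.011 0 0 0 0.5'; python3 -c "
from mv import *
need([.439,-.2425,.056],STAND)"
```

```text
clock: 9.97
position: [0.4405, -0.2442, 0.0582]
eef_rot: [[-0.077, 0.002, 0.997], [-0.997, -0.001, -0.077], [0.001, -1.0, 0.002]]
ft_force: [-0.2, 0.2, 0.4]
opening: 0.0426
clock 9.9667 pos [ 0.4405 -0.2442  0.0582] q [-37.7225  29.5538 103.143   -0.0008  47.1766  56.7099] F [-0.1951  0.2146  0.387 ] op 0.042640139400155555
shift [-0.0062  0.0086 -0.0066] turn [-0.0023  0.0016  0.0016]
```

```bash
python3 -m crank '-0.003 0.005 -0.006 0 0 0 0; -0.003 0.005 -0.006 0 0 0 0; -0.003 0.005 -0.006 0 0 0 0; -0.003 0.005 -0.006 0 0 0 0; -0.003 0.005 -0.006 0 0 0 0; -0.003 0.005 -0.006 0 0 0 0;-0.003 -0.03 -0.006 0 0 0 0;-0.003 -0.07 -0.006 0 0 0 0;-0.003 -0.12 -0.006 0 0 0 0;-0.003 -0.2 -0.006 0 0 0 0;-0.003 -0.3 -0.006 0 0 0 0;-0.003 -0.45 -0.006 0 0 0 0;-0.003 -0.6 -0.006 0 0 0 0;-0.003 -0.6 -0.006 0 0 0 0;-0.003 -0.6 -0.006 0 0 0 0'; python3 - <<'E'
from mv import *
need([.439,-.2425,.2],STAND)
from bench import eyes
import cv2
from crop import crop
for n,a in(("scene",(150,190,120,130,5,"pics/h1.png")),("top",(370,180,130,110,6,"pics/h2.png"))):
    cv2.imwrite(f"pics/{n}4.png",eyes.camera(n)); crop(f"pics/{n}4.png",*a)
E
```

```text
clock: 11.22
position: [0.4389, -0.2439, 0.2103]
eef_rot: [[-0.078, 0.006, 0.997], [-0.997, -0.005, -0.078], [0.004, -1.0, 0.006]]
ft_force: [-0.1, -0.3, -1.7]
opening: 0.0203
clock 11.2167 pos [ 0.4389 -0.2439  0.2103] q [-37.8019  18.0494  93.1119  -0.0163  68.4273  56.6819] F [-0.0956 -0.3262 -1.6808] op 0.020345416304952336
shift [-0.0058  0.0412 -0.0004] turn [-0.0075  0.0005  0.0053]
```

View pics/h1.png

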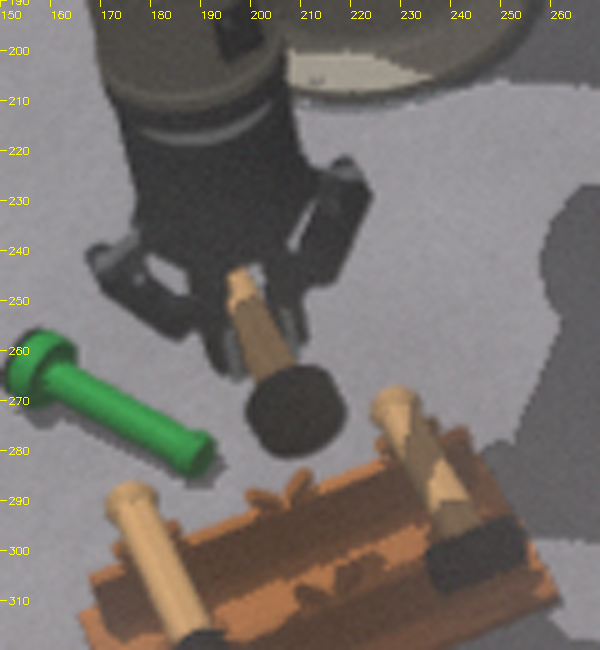

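View pics/h2.png

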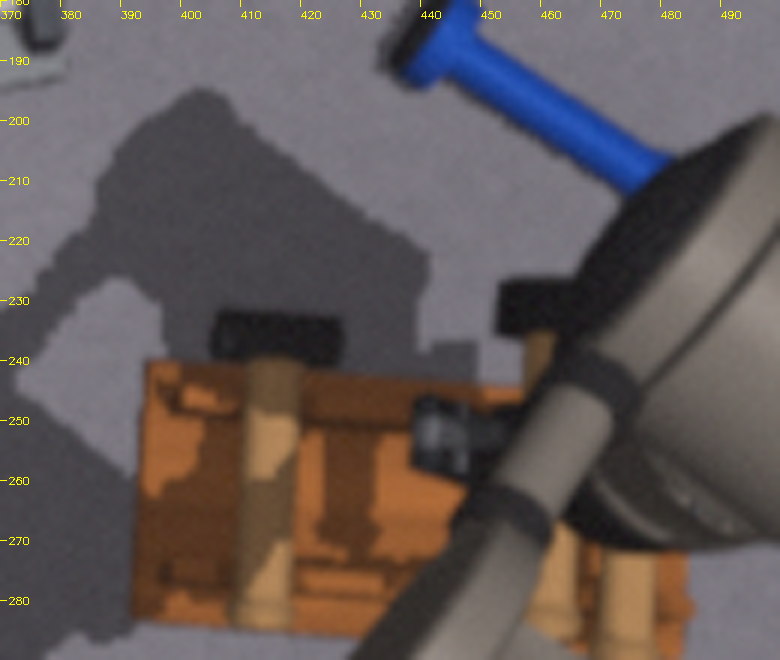

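The seal hangs level in the gripper with an opening of 20 mm, and its neighbours are undisturbed. Next I carry it across, turning it on the way.

```bash
python3 -c "
from mv import *
need([.42,-.03,.22],SHOW)"
```

```text
clock 11.3167 pos [ 0.4375 -0.2428  0.207 ] q [-37.804   18.2676  93.3535  -0.0138  68.3713  56.6809] F [ 0.1533  0.6475 -1.8482] op 0.020044125146049235
shift [-0.8431 -0.0523 -0.1362] turn [ 0.5521 -0.3337  0.0743]
```

```bash
python3 -m crank '-0.08 -0.05 -0.13 0 0 0 0; -0.18 -0.05 -0.13 0.1 -0.05 0.015 0; -0.3 -0.05 -0.13 0.2 -0.12 0.03 0; -0.42 -0.05 -0.13 0.3 -0.18 0.04 0; -0.54 -0.05 -0.13 0.4 -0.24 0.05 0; -0.66 -0.05 -0.13 0.5 -0.3 0.07 0; -0.76 -0.05 -0.13 0.552 -0.334 0.074 0; -0.843 -0.05 -0.13 0.552 -0.334 0.074 0; -0.843 -0.05 -0.13 0.552 -0.334 0.074 0; -0.843 -0.05 -0.13 0.552 -0.334 0.074 0'; python3 -c "
from mv import *
need([.445,.2,.19],SHOW)"
```

```text
clock: 12.15
position: [0.4211, -0.0292, 0.2184]
eef_rot: [[0.19, 0.413, 0.891], [-0.982, 0.081, 0.172], [-0.001, -0.907, 0.421]]
ft_force: [0.4, -0.7, -0.3]
opening: 0.0203
clock 12.15 pos [ 0.4211 -0.0292  0.2184] q [-25.4973  -2.4794 121.6917  21.777   42.4543  39.782 ] F [ 0.4044 -0.6931 -0.2631] op 0.020289279666006476
shift [-0.8821  0.2162  0.1948] turn [ 0.0024  0.0027 -0.0023]
```

```bash
python3 -m crank '-0.08 0.02 0.02 0 0 0 0; -0.18 0.04 0.04 0 0 0 0; -0.3 0.08 0.07 0 0 0 0; -0.42 0.1 0.1 0 0 0 0; -0.54 0.13 0.12 0 0 0 0; -0.66 0.16 0.15 0 0 0 0; -0.76 0.19 0.17 0 0 0 0; -0.84 0.21 0.18 0 0 0 0; -0.882 0.216 0.195 0 0 0 0; -0.882 0.216 0.195 0 0 0 0; -0.882 0.216 0.195 0 0 0 0'; python3 -c "
from mv import *
need([.4682,.2034,.1396],SHOW)"
```

```text
clock: 13.07
position: [0.4465, 0.1986, 0.19]
eef_rot: [[0.188, 0.413, 0.891], [-0.982, 0.078, 0.171], [0.001, -0.907, 0.421]]
ft_force: [-0.1, 0.4, -0.7]
opening: 0.0202
clock 13.0667 pos [0.4465 0.1986 0.19  ] q [ 16.5615   7.3122 116.6285  -4.689   31.3837  99.176 ] F [-0.0799  0.4145 -0.679 ] op 0.02020144164507387
shift [-0.0028  0.2204 -0.0042] turn [0.0026 0.0017 0.0003]
```

```bash
python3 -m crank '-0.003 0.06 -0.004 0 0 0 0; -0.003 0.12 -0.004 0 0 0 0; -0.003 0.18 -0.004 0 0 0 0; -0.003 0.22 -0.004 0 0 0 0; -0.003 0.22 -0.004 0 0 0 0; -0.003 0.22 -0.004 0 0 0 0'; python3 - <<'E'
from mv import *
need([.4682,.2034,.1396],SHOW)
from bench import eyes
import cv2
from crop import crop
for n,a in(("scene",(330,180,120,100,6,"pics/i1.png")),("top",(200,140,120,100,6,"pics/i2.png"))):
    cv2.imwrite(f"pics/{n}5.png",eyes.camera(n)); crop(f"pics/{n}5.png",*a)
    for q in ("seal","lens"): print(n,q,[(r["rect"],round(r["score"],2)) for r in eyes.search_frame(q,n)])
E
```

```text
clock: 13.57
position: [0.4683, 0.2028, 0.1402]
eef_rot: [[0.186, 0.414, 0.891], [-0.983, 0.078, 0.169], [0.0, -0.907, 0.421]]
ft_force: [-0.6, -0.9, -1.1]
opening: 0.0204
clock 13.5667 pos [0.4683 0.2028 0.1402] q [ 16.2633  14.23   117.8675  -5.979   23.2174 100.5208] F [-0.5978 -0.9    -1.0587] op 0.02035163385947217
shift [-0.0025  0.0024 -0.0008] turn [ 0.0019 -0.0011  0.0011]
scene seal [([342.1, 207.5, 382.5, 225.5], 0.56), ([148.8, 257.7, 195.4, 288.5], 0.55)]
scene lens [([353.8, 206.9, 425.5, 302.4], 0.68)]
top seal [([436.3, 177.8, 481.7, 216.2], 0.74), ([219.8, 154.9, 301.8, 211.3], 0.71), ([241.0, 219.1, 261.2, 249.0], 0.63), ([443.1, 312.1, 477.2, 362.7], 0.62)]
top lens [([224.4, 153.5, 299.3, 211.2], 0.87)]
```

View pics/i1.png

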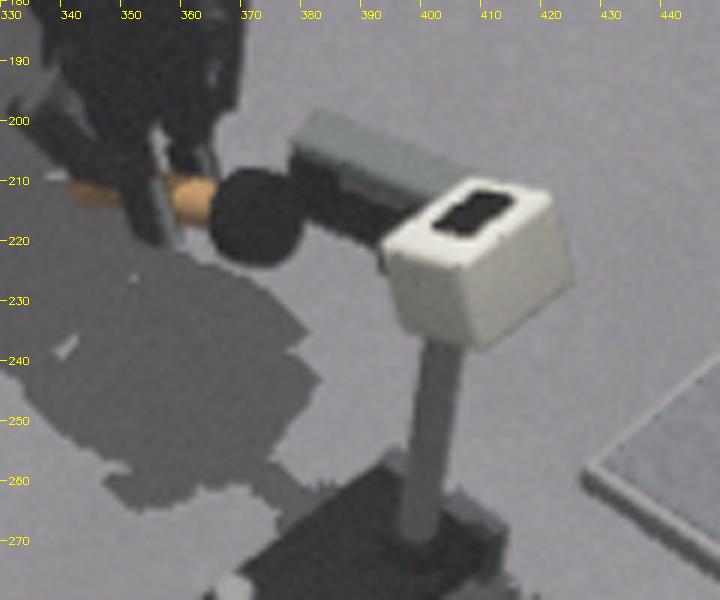

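View pics/i2.png

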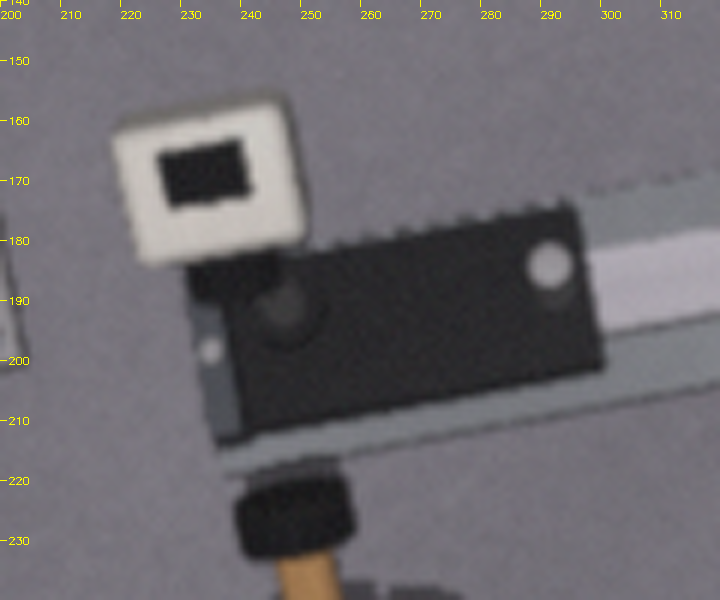

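View pics/scene5.png

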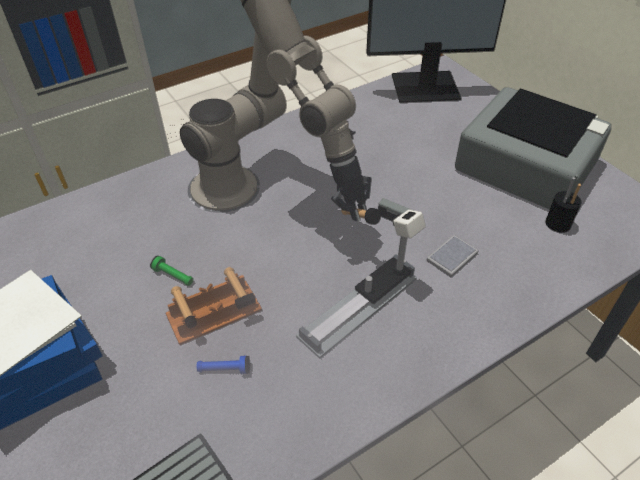

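The seal is in front of the lens: head at scene (372,216) and top (247,225). To check position and direction, I'll overlay the ideal model on both views.

```bash
cat > ov.py <<'E'
from geo import *
import sys
def overlay(tag,org,d,out=True):
    d=np.array(d)/np.linalg.norm(d);u=np.cross([0,0,1],d);u/=np.linalg.norm(u);v=np.cross(d,u)
    for n,(x0,y0,w,h,f) in(("scene",(330,190,70,50,10)),("top",(215,195,70,60,10))):
        im=cv2.resize(cv2.imread(f"pics/{n}{tag}.png")[y0:y0+h,x0:x0+w],None,fx=f,fy=f,interpolation=2)
        im=cv2.LUT(im,np.array([int(255*(i/255)**.5) for i in range(256)],dtype='uint8'))
        for s,r,c in((.065,.022,(0,0,255)),(.046,.022,(0,255,255)),(.045,.011,(0,255,0)),(.02,.011,(0,255,0)),(-.058,.0145,(255,0,0))):
            P=np.array([(proj(n,org+d*s+r*(u*np.cos(a)+v*np.sin(a)))-[x0,y0]+.45)*f for a in np.linspace(0,2*np.pi,60)])
            cv2.polylines(im,[P.astype(np.int32)],True,c,1)
        cv2.imwrite(f"pics/ov_{n}{tag}.png",im)
E
python3 - <<'E'
from ov import *
from bench import get_state
s=get_state();R=s["eef_rot"];o=s["position"]-.019*R[:,1];print(o,R[:,2])
overlay(5,o,R[:,2])
E
```

```text
[0.46045063 0.20231414 0.15855013] [0.88982173 0.16984028 0.42352281]
```

View pics/ov_scene5.png

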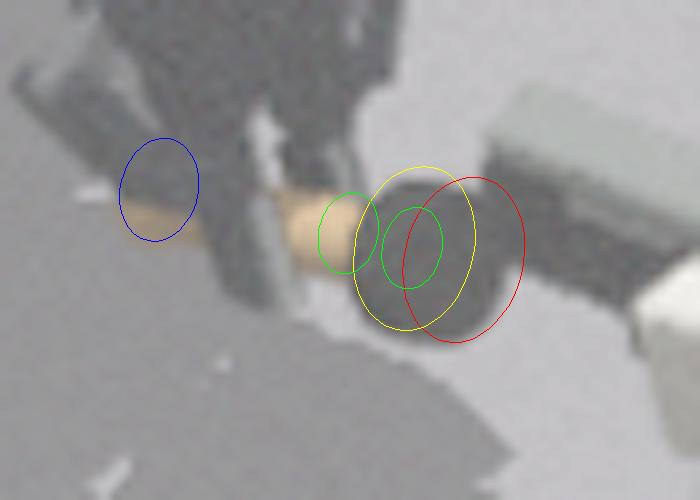

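View pics/ov_top5.png

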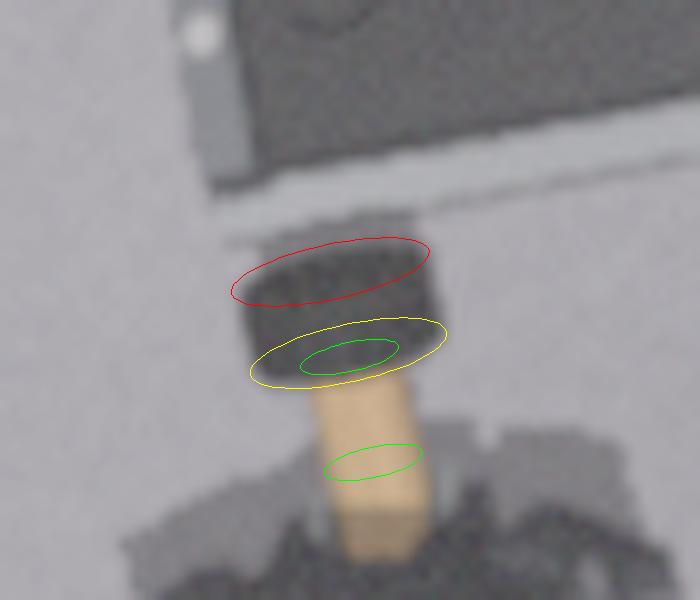

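The observed seal seems pitched differently from the tool, since the knob shows lower in the scene view. I'll measure its pose with enlarged, contrast-stretched crops.

```bash
python3 - <<'E'
import cv2,numpy as np
lut=np.array([int(min(255,255*(i/160)**.6)) for i in range(256)],dtype='uint8')
for n,(x0,y0,w,h,f) in(("scene",(336,198,54,36,14)),("top",(232,208,36,48,12))):
    a=cv2.LUT(cv2.resize(cv2.imread(f"pics/{n}5.png")[y0:y0+h,x0:x0+w],None,fx=f,fy=f,interpolation=2),lut)
    for i in range(0,w,4): cv2.putText(a,str(x0+i),(i*f,10),0,.33,(0,0,255),1);cv2.line(a,(i*f,12),(i*f,18),(0,0,255),1)
    for i in range(0,h,4): cv2.putText(a,str(y0+i),(0,i*f+4),0,.33,(0,0,255),1)
    cv2.imwrite(f"pics/j_{n}.png",a)
E
```

```text
(no output)
```

View pics/j_scene.png

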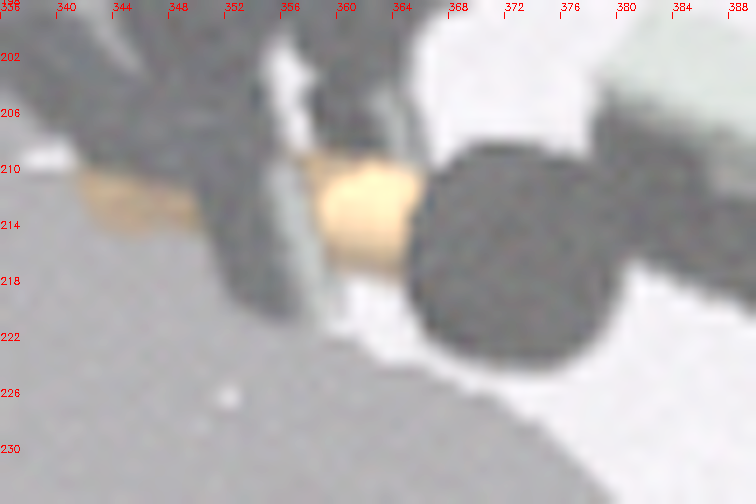

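View pics/j_top.png

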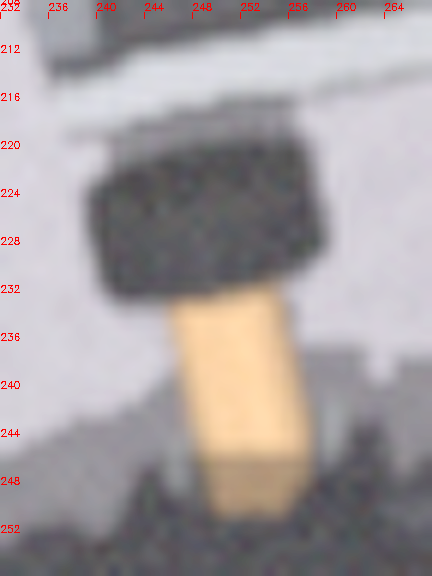

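```bash
cat > sealfit.py <<'E'
from geo import *
from scipy.optimize import least_squares
np.set_printoptions(precision=4,suppress=True)
A=lambda L,x0,y0,f:np.array([[x0+x/f-.46,y0+y/f-.46] for x,y in L])
def fit(head,hand,knob,L,yaw,init):
    th=np.linspace(0,2*np.pi,120)
    def model(v):
        d=np.array([np.cos(v[4])*np.cos(v[3]),np.cos(v[4])*np.sin(v[3]),np.sin(v[4])])
        u=np.cross([0,0,1],d);u/=np.linalg.norm(u);w=np.cross(d,u);return v[:3],d,u,w
    def hull(n,v,s1,s2,r):
        o,d,u,w=model(v);P=[proj(n,o+d*s+r*(u*np.cos(a)+w*np.sin(a))) for s in(s1,s2) for a in th]
        return cv2.convexHull(np.array(P,np.float32))
    def res(v):
        e=[]
        for n in head:
            H=hull(n,v,.046,.065,.022);e+=[cv2.pointPolygonTest(H,(float(p[0]),float(p[1])),True) for p in head[n]]
            H=hull(n,v,-.05,.046,.011);e+=[cv2.pointPolygonTest(H,(float(p[0]),float(p[1])),True) for p in hand[n]]
            if n in knob:
                H=hull(n,v,-.06,-.052,.0145);e+=[cv2.pointPolygonTest(H,(float(p[0]),float(p[1])),True) for p in knob[n]]
        return np.array(e)
    r=least_squares(res,init,loss="soft_l1",f_scale=.5,diff_step=1e-4,x_scale=[.01,.01,.01,.1,.1])
    o,d,_,_=model(r.x);print("origin",o,"dir",d,"yaw/pitch deg",np.degrees(r.x[3:]),"rms px",np.sqrt(np.mean(r.fun**2)))
    Sd=np.sqrt(np.diag(np.linalg.inv(r.jac.T@r.jac)))*.4;print("sd",Sd[:3],np.degrees(Sd[3:]))
    X=np.array([np.cos(yaw)*np.cos(.436),np.sin(yaw)*np.cos(.436),np.sin(.436)]);Y=np.array([-np.sin(yaw),np.cos(yaw),0]);Z=np.cross(X,Y)
    f=o+.065*d;q=f-np.array(L);print("face",f,"in lens frame (want -.08,0,0)",q@X,q@Y,q@Z,"angle deg",np.degrees(np.arccos(d@X)),"in-plane",np.degrees(d@Y),np.degrees(d@Z))
    return o,d
E
cat > f5.py <<'E'
from sealfit import *
S=lambda l:A(l,336,198,14);T=lambda l:A(l,232,208,12)
head={"scene":S([(405,250),(415,205),(440,165),(480,145),(540,142),(620,280),(610,310),(590,340),(550,365),(500,365),(455,350),(425,315),(407,275)]),
"top":T([(88,190),(95,230),(107,285),(125,303),(310,262),(327,240),(318,190),(305,145),(280,137),(200,150),(130,170)])}
hand={"scene":S([(350,270),(385,277),(350,154),(395,162)]),"top":T([(172,320),(183,380),(193,440),(286,310),(297,375),(307,430)])}
knob={"scene":S([(78,175),(88,210),(105,234),(140,237)])}
L=[.5894,.2264,.218]
for k in({},knob): o,d=fit(head,hand,k,L,np.radians(10.75),[.46,.202,.158,.19,.436])
from ov import overlay
overlay(5,o,d)
E
python3 f5.py
```

```text
origin [0.4588 0.2015 0.1571] dir [0.8989 0.1759 0.4013] yaw/pitch deg [11.0718 23.662 ] rms px 0.5715190489624784
sd [0.0005 0.0009 0.0012] [1.2367 1.2719]
face [0.5172 0.2129 0.1832] in lens frame (want -.08,0,0) -0.08129392721660443 0.00020160269252344188 -0.0005567604826755908 angle deg 1.3511308538076543 in-plane 0.29471308125159434 -1.3184689661007492
origin [0.4593 0.2022 0.1558] dir [0.8884 0.1622 0.4294] yaw/pitch deg [10.3454 25.4273] rms px 0.5660252338096735
sd [0.0004 0.0005 0.0008] [0.646  0.7732]
face [0.517  0.2127 0.1837] in lens frame (want -.08,0,0) -0.081263222990195 6.567469008898549e-05 2.0814545013964617e-05 angle deg 0.5773038893443915 in-plane -0.3654412261172385 0.44690179296677773
```

View pics/ov_scene5.png

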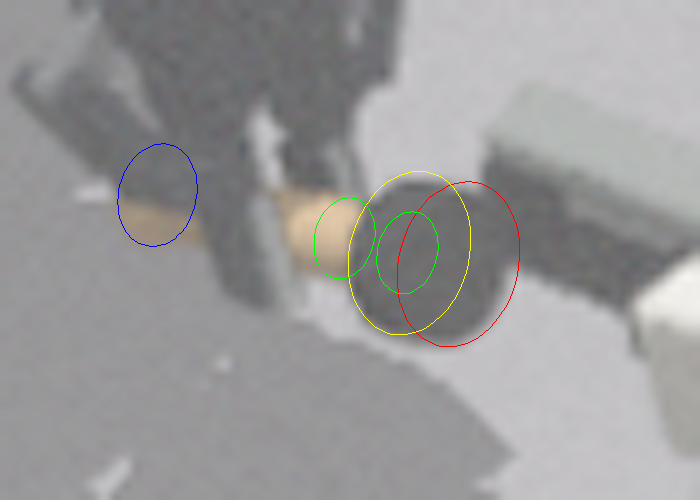

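View pics/ov_top5.png

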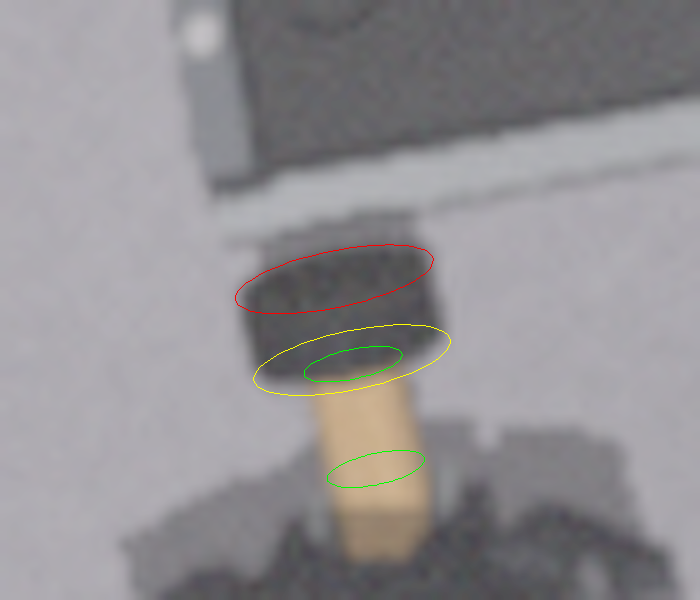

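The fitted seal matches the goal. The face lies at (-0.081, 0.000, 0.000) m in the lens frame and its axis is 0.6° off, within about 1° of measurement error. The carriage post is still at top (291,184). I'll hold for a moment, check steadiness, and hand in.

```bash
python3 -m crank '0 0 0 0 0 0 0; 0 0 0 0 0 0 0; 0 0 0 0 0 0 0; 0 0 0 0 0 0 0; 0 0 0 0 0 0 0; 0 0 0 0 0 0 0; 0 0 0 0 0 0 0; 0 0 0 0 0 0 0'; python3 - <<'E'
from mv import *
need([.4682,.2034,.1396],SHOW)
from bench import eyes
import cv2,numpy as np
for n in("scene","top"):
    im=eyes.camera(n); cv2.imwrite(f"pics/{n}6.png",im)
    print(n,"pixels changed >40:",int((np.abs(im.astype(int)-cv2.imread(f"pics/{n}5.png")).max(2)>40).sum()))
    a=cv2.imread(f"pics/{n}0.png")
    for q in("stapler","ink_pad","oblong_stamp","small_stamp"): print(q,[(r["rect"],round(r["score"],2)) for r in eyes.search_frame(q,n)][:1])
E
```

```text
clock: 14.53
position: [0.4683, 0.2038, 0.1406]
eef_rot: [[0.187, 0.415, 0.89], [-0.982, 0.079, 0.17], [0.0, -0.906, 0.422]]
ft_force: [-0.2, 0.6, -1.0]
opening: 0.0209
clock 14.5333 pos [0.4683 0.2038 0.1406] q [ 16.3742  14.2095 117.8551  -6.001   23.1668 100.574 ] F [-0.2308  0.5587 -1.0341] op 0.020903646487401308
shift [ 0.0014  0.0035 -0.0022] turn [ 0.      0.0004 -0.    ]
scene pixels changed >40: 31
stapler [([378.7, 198.3, 407.3, 222.7], 0.92)]
ink_pad [([425.7, 239.1, 477.6, 276.9], 0.55)]
oblong_stamp [([223.9, 267.5, 256.7, 306.3], 0.63)]
small_stamp [([170.9, 284.6, 196.9, 329.4], 0.72)]
top pixels changed >40: 0
stapler [([167.8, 242.2, 202.5, 297.7], 0.67)]
ink_pad [([145.7, 164.4, 207.1, 213.6], 0.93)]
oblong_stamp [([407.4, 231.9, 428.1, 285.9], 0.57)]
small_stamp [([467.8, 236.3, 480.9, 293.9], 0.94)]
```

View pics/top6.png

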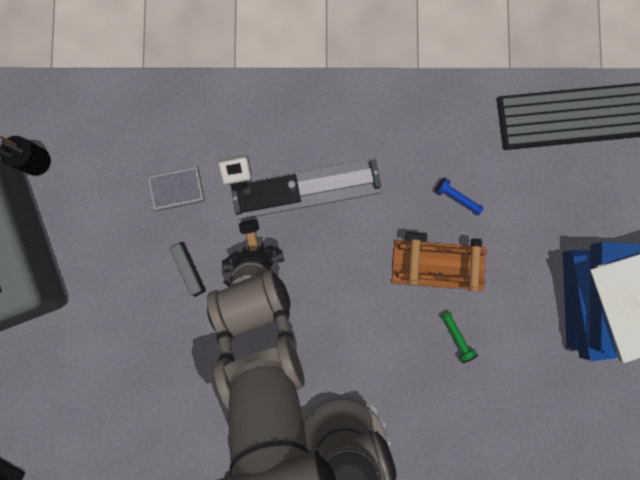

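The picture is steady. The carriage is at its stop, and the stapler, ink pad and other stamps are where they were. The wrist reads only about the seal's 1 N weight.

```bash
python3 -c "
from bench import job_done; print(job_done())"
```

```text
the job is handed in; nothing more can be done
None
```

The job is handed in: the carriage is home against its far stop, and the gripper is holding the large round seal up in front of the lens. It took about 15 s of the 61 s allowed.

**What I did**
- **Carriage:** I gripped the pull post and slid it about 0.172 m until it stopped dead and the force rose to about 20 N. I let go while still pressing, so it could not drift back.
- **Seal:** I took it from the middle notch of the stand, turned it and held it in front of the lens.

**Last checks**
- **Position:** a two-camera fit puts the printing face 8.1 cm from the lens and within about 1 mm of the line of sight. The face is about 0.6° off square; without the knob end the fit gave 1.4°.
- **Steadiness:** the top picture did not change over the last second and the scene picture barely did. The wrist read about 1 N, which is the seal's own weight.
- **Carriage and bystanders:** the carriage plate was still flush with its stop. The stapler, ink pad and other two stamps were where they started, within the detector's few-pixel scatter.

**What disagreed**
- The drawn outline overlapped the head slightly. I put this down to its rounded edges, because the first impression that the seal was tilted did not hold up in the fit.
- The lens fit came out 2 mm higher than stated, and the vision and arm positions of the post differed by up to about 4 mm. Judging the seal and lens in the same pictures should largely cancel these offsets.

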